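Snap the end cap into the tensioner housing

TASK

Take the wooden-handled seating tool from its mat, set its foot squarely on the end cap that stands proud in the bolted-down tensioner housing, and press the cap straight down, no harder than needed, until it clicks fully home and stays down by itself. Do not touch the cap with the gripper, do not push the other things about, and finish by standing the tool upright on its mat again.

Things in the scene. Friction and masses are not known exactly. Their poses are not given: they have to be found in the camera images.
- housing: Grey cast belt-tensioner housing bolted to the bench: a square flange 110 x 110 x 14 mm, on it a round body of 86 mm diameter, its rim 70 mm above the bench, with an upright 62 mm bore open at the top. Origin: centre of the underside, on the bore axis; z up. Inside, a coil spring (2 N at first, up to 5.5 N at home) pushes the cap up, and three spring catches snap over the cap's rim.
- mouth (a point): Centre of the bore's mouth, level with the housing's rim. The depth of the catches was set to suit the spring, differs each time and cannot be seen: the cap latches 15 to 35 mm below its start, 1 mm above a rigid stop. The resistance climbs to 8 to 15 N while the catches spread, falls sharply at the click, then rises steeply at the stop. Let go before the click and the cap springs up again.
- cap: White plastic snap-in cap, 60 g, standing upright and loose in the bore on the spring: a 58 mm rim with a lead-in cone below and a flat-topped round boss of 48 mm diameter above. Origin: centre of the underside, 58 mm above the bench at the start.
- boss (a point): Centre of the boss's flat top, 24 mm above the cap's origin: the face to press with the tool. At the start it is 12 mm proud of the housing's rim; home, it lies level, 3 to 23 mm below that rim. The cap cracks if the tool presses it with more than 40 N.
- tool: Seating tool, 300 g, standing upright on the mat: an aluminium foot, a disc of 44 mm diameter and 14 mm high with a flat underside, a short steel neck of 22 mm diameter, and a round wooden handle of 30 mm diameter from 40 to 125 mm above the underside. Origin: centre of the foot's underside; z up along the handle.
- mat: Square black rubber mat, 130 x 130 mm, 6 mm thick, fixed to the bench to the left or right of the housing; the tool's place. Origin: centre of its underside.
- bin: Bystander: blue open storage bin 150 x 100 x 70 mm with nuts, on the other side of the housing from the mat. Origin: centre of its underside.
- spanner: Bystander: steel spanner 170 mm long, flat on the bench beyond the housing. Origin: underside, near its middle.
- race: Bystander: loose steel bearing ring, 52 mm diameter, 15 mm high, flat on the bench. Origin: centre of its underside.
- oil: Bystander: white oil bottle, 54 mm diameter, 120 mm tall, upright on the bench. Origin: centre of its underside.

How it is judged:
By the outcome, as a careful person would: the job done as asked, in the order asked, and still so for the second after the job is handed in, with the robot touching nothing.
It also fails if it takes over 50 s, if anything falls off the work surface, if the arm or the gripper's body presses on something with over 40 N, if the wrist force passes 120 N, or if a joint passes its speed limit or range.

ROBOT

A 6-joint arm with a two-finger parallel gripper is mounted at the origin on the work surface. World frame = base frame: x ahead of the robot, y to its left, z up, the work surface at z = 0. Lengths are in m, angles in rad, forces in N, time in s.
With the tool pointing down it reaches from about 0.3 to 0.775 m from the base axis. Payload 14.6 kg.
Tool frame: the origin (TCP) lies midway between the tips of the shut fingers; the grasp point (between the pads) lies 19 mm behind it; z points along the fingers, y is the line along which they close (so a half turn about z gives the same grasp; the last joint's range is limited). The gripper opens to 85 mm and grips with 20 to 120 N. Pads are 22 mm wide; open, the fingers measure 114 mm over their backs; the gripper's body (76 mm by 85 mm) begins 54 mm behind the grasp point. The pads swing forward as they close: fully open they stand 13 mm farther back than shut.
Start: joints at [-1.402, 0.3, 1.521, -0, 1.321, -0.067], TCP at [0.128, -0.535, 0.231] pointing down, gripper open.
Joint ranges: [-3.03, 3.03], [-0.79, 2.21], [0.23, 2.52], [-1.04, 4.18], [0, 3.07], [-2.55, 2.55]. Speed limits (rad/s): [2.22, 2.22, 2.57, 3.14, 3.14, 3.14].

INTERFACE

Orientations are given as a unit quaternion [x, y, z, w].
In Python, from plant import * gives the robot as it stands. The module is installed in compiled form; this text tells all that it offers.
- The arm moves only by the tool drive_tool, never from a script. Its argument "plan" is a list of rows, each a list of 7 numbers: the shift along the world's x, y, z in m, then the turn, a rotation vector about the world's x, y, z in rad, then the finger opening in m, from 0 to 0.0854. In form: [[tx, ty, tz, ax, ay, az, hand], ...]. A call has 1 to 20 rows; each row is the pose to reach, as a shift and turn from the pose commanded when the call began; what a row does not reach only later rows make up. A row lasts 1/10 s, in which the tool goes at most 50 mm and 8.59 degrees, less where a joint would pass 70% of its speed; a pose out of reach is approached as far as the arm can. A call with a gripper value outside its range is refused whole. The fingers move at their own pace and stop on an object; the grip force is fixed at half the most. Time passes only in rows, so rows that repeat a pose let the fingers close. It gives the time, the measured TCP pose, the force, the opening and the grip force at its end, in the units of the state.
- sense(): the state, without advancing time (a new reading comes with each control period).
- grab_frame(name): name is "side" or "top"; returns a dict with "color" (384x512x3 uint8, blue, green, red), "vfov" (degrees; the focal length in pixels is half the picture's height over the tangent of half this angle, whatever the lens; pixels are square), "cx", "cy" (the principal point, pixels), "R" (3x3) and "t" (3): a world point X has camera coordinates R X + t. Camera axes: x right, y down, z forward; pixel columns grow to the right and rows downward; lengths in m; the calibration is good to about 2 mm. A picture is of the moment at which its call begins. There is no depth.
- job_done(): hands the job in; it is judged then, once.
The state is a dict: "time": time; "joints": joint angles; "joint_vel": joint speeds; "tau": joint torques, N m; "position": TCP position; "orientation": TCP orientation; "contact_force": force on the tool from outside, world axes, zero at the start; "torque": the same for the moment, N m; "grip_width": opening from 0.0 (shut) to 1.0 (fully open); "finger_force": force on a finger pad.
Only numpy, scipy, OpenCV 4.12 (cv2) and the standard library are available. Lean on these libraries where they do the work, as an engineer would, in place of code of your own. Each camera call takes 0.05 s, during which the arm holds its last target. There are 200 camera calls.

## Working session

There is one attempt and no reset: what is moved stays moved. The work goes in short steps, Python scripts to look and compute and a tool call to move; the robot and the scene stay as the last step left them, time stands still between calls to the robot, and variables do not carry over. Pictures are saved under pics/ and viewed, at most 10 in all, crops included, and the job is handed in when it is done.

Besides the shell and the picture viewer there is one more tool, called after "Call:" by a JSON object that holds its "op" and its "data", one argument or row to a line. drive_tool: Moves the arm, as the interface text tells. Its arguments: {"type":"object","properties":{"plan":{"type":"array","items":{"type":"array","items":{"type":"number"}}}},"required":["plan"]}

```bash
mkdir -p pics; python3 - <<'E'
from plant import *
import cv2,numpy as np
for n in("side","top"):
    f=grab_frame(n);cv2.imwrite(f"pics/{n}0.png",f["color"]);print(n,f["vfov"],f["cx"],f["cy"],np.round(f["R"],4).tolist(),np.round(f["t"],4).tolist(),[k for k in f])
print(sense())
E
```

```text
side 52.53439025815993 255.06470486748944 193.23949568011372 [[-0.8805, -0.4736, 0.0204], [-0.2406, 0.4093, -0.8801], [0.4084, -0.7799, -0.4744]] [0.5226, 0.2244, 0.6614] ['color', 'vfov', 'cx', 'cy', 'R', 't']
top 44.08307252229653 251.9271398232194 195.6982863852363 [[0.0036, -1.0, -0.0064], [-0.9927, -0.0028, -0.1206], [0.1206, 0.0068, -0.9927]] [-0.0108, 0.5819, 1.0513] ['color', 'vfov', 'cx', 'cy', 'R', 't']
{'time': 0.1, 'joints': array([-1.40161070e+00,  3.00424574e-01,  1.52154586e+00, -6.85180274e-07,
        1.32066131e+00, -6.65925561e-02]), 'joint_vel': array([-0.00128639, -0.00071577, -0.00099641, -0.0009339 ,  0.00050013,
        0.00064258]), 'tau': array([-1.32222913e-04, -5.44377708e+01, -3.62372410e+01, -1.34217980e-04,
        2.99124804e-03, -3.67160638e-06]), 'position': array([ 0.12844531, -0.534575  ,  0.23076173]), 'orientation': array([ 9.93058981e-01,  1.17616283e-01, -2.69704432e-05, -5.18841141e-04]), 'contact_force': array([-0.14197184, -0.21257626,  0.75497348]), 'torque': array([ 0.00805684, -0.03441086, -0.02101492]), 'finger_force': 0.0, 'grip_width': 0.9982188311221121}
```

View pics/side0.png

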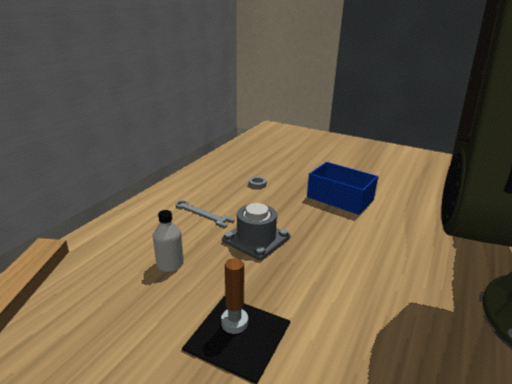

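View pics/top0.png

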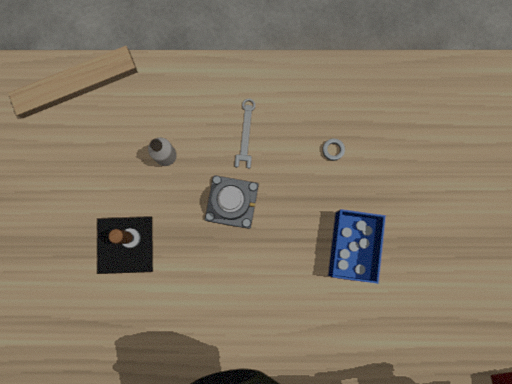

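The side view shows the tool at about (235,290) on the mat (237,338), the cap at (257,212), the bottle at (168,245) and the bin at (342,188). In the top view the handle top is at (116,237), the foot at (131,238) and the cap at (231,198).

```bash
cat > h.py <<'E'
from plant import *
import cv2,numpy as np
def ray(f,u,v):
    F=192/np.tan(np.radians(f["vfov"]/2)); R=np.array(f["R"]);t=np.array(f["t"])
    return -R.T@t, R.T@np.array([(u-f["cx"])/F,(v-f["cy"])/F,1])
def plane(f,u,v,z):
    c,d=ray(f,u,v); return c+d*(z-c[2])/d[2]
def proj(f,X):
    F=192/np.tan(np.radians(f["vfov"]/2)); p=np.array(f["R"])@X+f["t"]; return p[:2]/p[2]*F+[f["cx"],f["cy"]]
def tri(f,a,g,b):
    A=[];B=[]
    for q,p in((f,a),(g,b)):
        c,d=ray(q,*p);d/=np.linalg.norm(d);P=np.eye(3)-np.outer(d,d);A.append(P);B.append(P@c)
    return np.linalg.lstsq(np.vstack(A),np.hstack(B),rcond=None)[0]
def blobs(m,box,minA=20):
    x0,y0,x1,y1=box;k=np.zeros_like(m,np.uint8);k[y0:y1,x0:x1]=m[y0:y1,x0:x1]
    n,l,s,c=cv2.connectedComponentsWithStats(k);return [(l==i,s[i].tolist(),c[i]) for i in range(1,n) if s[i][4]>=minA]
E
python3 - <<'E'
from h import *
np.set_printoptions(precision=4,suppress=True)
T=grab_frame("top");S=grab_frame("side")
for n,f,cap,tool in(("top",T,(205,175,260,230),(95,210,160,275)),("side",S,(225,195,290,260),(180,250,295,380))):
    h=cv2.cvtColor(f["color"],cv2.COLOR_BGR2HSV);H,Sa,V=cv2.split(h)
    for nm,m,b in(("cap",V>135,cap),("foot",(V>110)&(Sa<90),tool),("wood",(Sa>120)&(V>50)&(H<20),tool),("mat",(V<35),tool)):
        for mm,s,c in blobs(m.astype(np.uint8),b):
            print(n,nm,s,c,*[plane(f,*c,z) for z in {"cap":[.082],"foot":[.02],"wood":[.131],"mat":[.006]}[nm]])
big=np.hstack([cv2.resize(T["color"][205:280,90:160],(370,396),interpolation=3),cv2.resize(T["color"][170:235,200:265],(400,396),interpolation=3)])
cv2.imwrite("pics/c1.png",big)
b2=np.hstack([cv2.resize(S["color"][250:350,190:290],(400,400),interpolation=3),cv2.resize(S["color"][190:265,215:290],(400,400),interpolation=3)])
cv2.imwrite("pics/c2.png",np.vstack([big[:, :770],b2[:200*2,:770]])[:].astype(np.uint8)) if 0 else cv2.imwrite("pics/c2.png",b2)
E
```

```text
top cap [205, 175, 8, 12, 54] [206.963  179.6111] [0.6117 0.0899 0.082 ]
top cap [219, 175, 41, 55, 379] [251.2427 197.2137] [ 0.5729 -0.0078  0.082 ]
top cap [214, 177, 6, 6, 24] [216.5 179.5] [0.612  0.0689 0.082 ]
top cap [251, 184, 5, 6, 25] [252.8  186.24] [ 0.5972 -0.0111  0.082 ]
top cap [219, 186, 24, 26, 445] [230.791  198.0539] [0.5709 0.037  0.082 ]
top cap [205, 221, 41, 9, 183] [218.5847 226.5027] [0.5086 0.063  0.082 ]
top cap [244, 220, 5, 6, 27] [246.0741 222.4074] [0.5177 0.0033 0.082 ]
top foot [95, 210, 65, 65, 1062] [134.8154 234.3239] [0.4934 0.2607 0.02  ]
top foot [123, 229, 17, 18, 131] [132.687 238.   ] [0.4849 0.2653 0.02  ]
top wood [109, 229, 23, 14, 214] [118.3084 235.8738] [0.4858 0.2667 0.131 ]
top mat [98, 217, 54, 56, 2257] [124.436  246.3243] [0.466  0.2875 0.006 ]
side cap [225, 195, 65, 40, 1476] [258.2236 208.1294] [0.5671 0.0385 0.082 ]
side cap [262, 212, 9, 9, 25] [266.72 216.44] [0.5365 0.0593 0.082 ]
side cap [264, 240, 26, 20, 259] [280.7683 252.8958] [0.4597 0.1562 0.082 ]
side cap [225, 247, 10, 13, 75] [227.92   254.3067] [0.5386 0.2061 0.082 ]
side foot [221, 310, 7, 9, 40] [224.4  314.35] [0.5022 0.2773 0.02  ]
side foot [236, 310, 12, 18, 119] [242.3025 319.0336] [0.4714 0.2716 0.02  ]
side wood [224, 257, 21, 54, 877] [233.4196 282.2919] [0.4636 0.3112 0.131 ]
side mat [183, 297, 107, 83, 4416] [238.1755 341.8628] [0.4602 0.304  0.006 ]
```

View pics/c1.png

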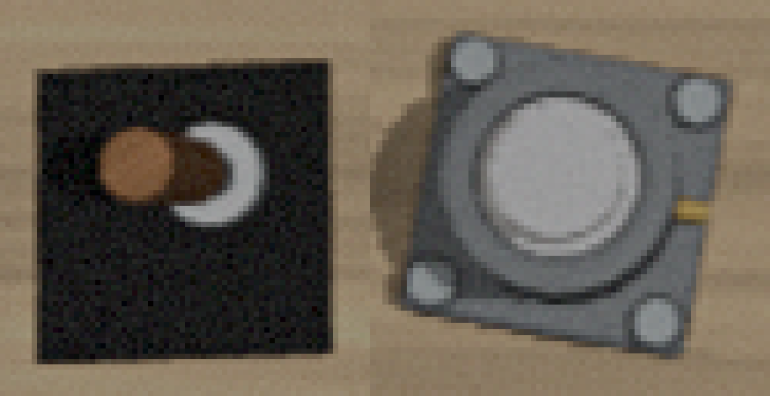

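View pics/c2.png

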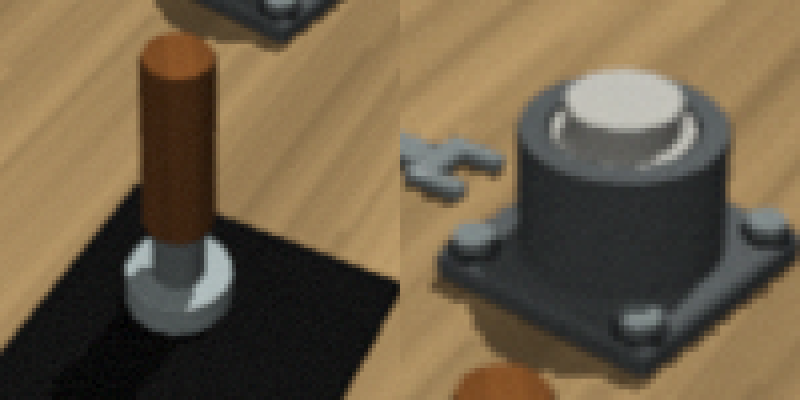

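The top crop shows the handle top at about (115.5,235.9), the foot circle at (129.7,237.6) and the boss at (230.6,197.4). In the side crop the handle top is at (234.1,263.4) and the boss top at (256.8,208.0). The tool is standing upright.

```bash
python3 - <<'E'
from h import *
np.set_printoptions(precision=4,suppress=True)
T=grab_frame("top");S=grab_frame("side")
print("handle",plane(T,115.5,235.9,.131),plane(S,234.1,263.4,.131),tri(T,(115.5,235.9),S,(234.1,263.4)))
print("foot",plane(T,129.7,237.6,.020),plane(S,234.2,320.3-2.7,.020))
print("boss",plane(T,230.6,197.4,.082),plane(S,256.8,208,.082),tri(T,(230.6,197.4),S,(256.8,208)))
for n,p in(("matcorners",[(97,218.2),(152.3,217),(152.5,271.7),(97,273.3)]),("bottle",[(163,152)])):
    for q in p: print(n,plane(T,*q,.006))
print("botcap",plane(T,156,145,.12),"base S",plane(S,169,264,.0))
E
```

```text
handle [0.4857 0.2725 0.131 ] [0.4844 0.2749 0.131 ] [0.4857 0.273  0.1292]
foot [0.4858 0.2722 0.02  ] [0.4845 0.2754 0.02  ]
boss [0.5724 0.0375 0.082 ] [0.57   0.0395 0.082 ] [0.5719 0.0373 0.0804]
matcorners [0.5313 0.3543 0.006 ]
matcorners [0.5346 0.2246 0.006 ]
matcorners [0.4079 0.2204 0.006 ]
matcorners [0.4038 0.3488 0.006 ]
bottle [0.6898 0.2035 0.006 ]
botcap [0.6804 0.1963 0.12  ] base S [0.6823 0.2009 0.    ]
```

Call:
{"op": "drive_tool", "data": {
  "plan": [
    [0.02,0.02,0,0,0,0,0.085],
    [0.05,0.05,0,0,0,0,0.085],
    [0.08,0.08,0,0,0,0,0.085],
    [0.11,0.11,0,0,0,0,0.085],
    [0.14,0.14,0,0,0,0,0.085],
    [0.17,0.17,0,0,0,0,0.085],
    [0.2,0.2,0,0,0,0,0.085],
    [0.23,0.23,0,0,0,0,0.085],
    [0.26,0.26,0,0,0,0,0.085],
    [0.28,0.3,0,0,0,0,0.085],
    [0.29,0.34,0,0,0,0,0.085],
    [0.295,0.38,0,0,0,0,0.085],
    [0.3,0.42,0,0,0,0,0.085],
    [0.305,0.46,0,0,0,0,0.085],
    [0.31,0.5,0,0,0,0,0.085],
    [0.315,0.54,0,0,0,0,0.085],
    [0.32,0.58,0,0,0,0,0.085],
    [0.325,0.62,0,0,0,0,0.085],
    [0.33,0.66,0,0,0,0,0.085],
    [0.335,0.68,0,0,0,0,0.085]
  ]
}}

```text
time: 2.3
position: [0.4633, 0.1478, 0.2313]
orientation: [0.993, 0.119, 0.0, -0.0]
contact_force: [-0.2, -0.5, 0.2]
grip_width: 0.994
finger_force: 0.0
```

Call:
{"op": "drive_tool", "data": {
  "plan": [
    [0.005,0.03,0,0,0,0,0.085],
    [0.012,0.065,0,0,0,0,0.085],
    [0.018,0.1,0,0,0,0,0.085],
    [0.022,0.12,0,0,0,0,0.085],
    [0.022,0.1275,0,0,0,0,0.085],
    [0.022,0.1275,-0.02,0,0,0,0.085],
    [0.022,0.1275,-0.05,0,0,0,0.085],
    [0.022,0.1275,-0.08,0,0,0,0.085],
    [0.022,0.1275,-0.11,0,0,0,0.085],
    [0.022,0.1275,-0.135,0,0,0,0.085],
    [0.022,0.1275,-0.147,0,0,0,0.085],
    [0.022,0.1275,-0.147,0,0,0,0.085],
    [0.022,0.1275,-0.147,0,0,0,0.085],
    [0.022,0.1275,-0.147,0,0,0,0.085]
  ]
}}

```text
time: 3.7
position: [0.4861, 0.2729, 0.0858]
orientation: [0.993, 0.118, 0.001, -0.0]
contact_force: [0.7, 0.8, -1.0]
grip_width: 0.997
finger_force: 0.0
```

```bash
python3 - <<'E'
from h import *
T=grab_frame("top");S=grab_frame("side");s=sense();print(s["position"],s["joints"])
cv2.imwrite("pics/d.png",np.hstack([cv2.resize(T["color"][195:285,80:170],(400,400),interpolation=3),cv2.resize(S["color"][240:350,180:290],(400,400),interpolation=3)]))
E
```

```text
[0.48592079 0.27290675 0.08541704] [4.46005105e-01 4.77160054e-01 1.64094715e+00 5.65267631e-06
 1.02167342e+00 1.78100345e+00]
```

View pics/d.png

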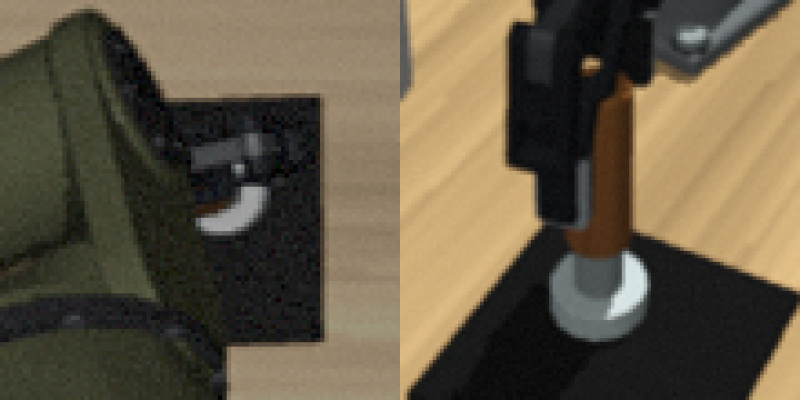

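The handle stands between the fingers, the foot is clear, and nothing else is near. I'll close the gripper.

Call:
{"op": "drive_tool", "data": {
  "plan": [
    [0,0,0,0,0,0,0.06],
    [0,0,0,0,0,0,0.04],
    [0,0,0,0,0,0,0.03],
    [0,0,0,0,0,0,0.025],
    [0,0,0,0,0,0,0.02],
    [0,0,0,0,0,0,0.02],
    [0,0,0,0,0,0,0.02],
    [0,0,0,0,0,0,0.02],
    [0,0,0,0,0,0,0.02],
    [0,0,0,0,0,0,0.02]
  ]
}}

```text
time: 4.8
position: [0.4856, 0.2727, 0.0845]
orientation: [0.993, 0.118, 0.0, -0.0]
contact_force: [-0.3, -1.9, 5.9]
grip_width: 0.338
finger_force: 59.1
```

Call:
{"op": "drive_tool", "data": {
  "plan": [
    [0,0,0.005,0,0,0,0.02],
    [0,0,0.02,0,0,0,0.02],
    [0,0,0.045,0,0,0,0.02],
    [0,0,0.075,0,0,0,0.02],
    [0,0,0.1,0,0,0,0.02],
    [0,0,0.115,0,0,0,0.02],
    [0,0,0.12,0,0,0,0.02],
    [0.005,-0.015,0.12,0,0,0,0.02],
    [0.015,-0.04,0.12,0,0,0,0.02],
    [0.026,-0.07,0.12,0,0,0,0.02],
    [0.037,-0.1,0.12,0,0,0,0.02],
    [0.048,-0.13,0.12,0,0,0,0.02],
    [0.059,-0.16,0.12,0,0,0,0.02],
    [0.07,-0.19,0.12,0,0,0,0.02],
    [0.079,-0.215,0.12,0,0,0,0.02],
    [0.084,-0.23,0.12,0,0,0,0.02],
    [0.0862,-0.235,0.12,0,0,0,0.02],
    [0.0862,-0.235,0.12,0,0,0,0.02],
    [0.0862,-0.235,0.12,0,0,0,0.02],
    [0.0862,-0.235,0.12,0,0,0,0.02]
  ]
}}

```text
time: 6.8
position: [0.5714, 0.0387, 0.2043]
orientation: [0.993, 0.118, -0.0, -0.0]
contact_force: [0.0, -0.3, -4.1]
grip_width: 0.334
finger_force: 59.6
```

```bash
python3 - <<'E'
from h import *
T=grab_frame("top");S=grab_frame("side");s=sense();print(s["position"],s["contact_force"],s["torque"],s["orientation"])
cv2.imwrite("pics/e.png",np.hstack([cv2.resize(T["color"][160:240,190:270],(400,400),interpolation=3),cv2.resize(S["color"][145:255,205:315],(400,400),interpolation=3)]))
E
```

```text
[0.57153052 0.03849998 0.20434079] [ 0.64891907  0.8079268  -3.31119022] [ 0.03343685  0.00569416 -0.0288195 ] [ 9.92994456e-01  1.18160938e-01  3.64027922e-05 -3.63037207e-05]
```

View pics/e.png

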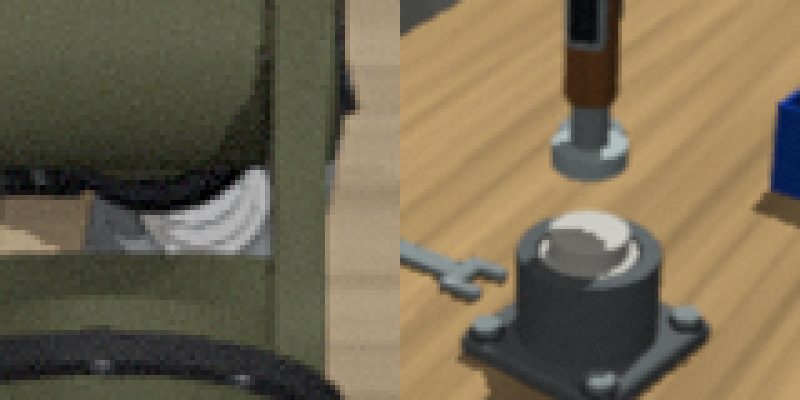

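The foot hangs upright over the cap: foot u≈257, boss u≈257 in the side view. I'll lower it close and look again.

Call:
{"op": "drive_tool", "data": {
  "plan": [
    [0,0,-0.01,0,0,0,0.02],
    [0,0,-0.022,0,0,0,0.02],
    [0,0,-0.032,0,0,0,0.02],
    [0,0,-0.036,0,0,0,0.02],
    [0,0,-0.036,0,0,0,0.02],
    [0,0,-0.036,0,0,0,0.02]
  ]
}}

```text
time: 7.5
position: [0.5718, 0.0377, 0.1684]
orientation: [0.993, 0.118, 0.0, 0.0]
contact_force: [0.8, -1.0, -2.5]
grip_width: 0.335
finger_force: 59.6
```

```bash
python3 - <<'E'
from h import *
T=grab_frame("top");S=grab_frame("side");s=sense();print(s["position"],s["contact_force"])
x,y,z=s["position"];zu=z-.0845+.006
for n,f in(("T",T),("S",S)): print(n,"foot under",proj(f,np.array([x,y,zu])),"boss",proj(f,np.array([.5715,.038,.082])))
A=cv2.resize(T["color"][170:230,200:260],(400,400),interpolation=3);B=cv2.resize(S["color"][180:240,227:287],(400,400),interpolation=3)
cv2.imwrite("pics/f.png",np.hstack([A,B]))
E
```

```text
[0.57189904 0.03772589 0.16874297] [-0.84615114  0.86547837 -2.75381676]
T foot under [230.28964333 197.17725688] boss [230.35735196 197.79974395]
S foot under [256.48546286 204.03562041] boss [256.50435452 207.50313109]
```

View pics/f.png

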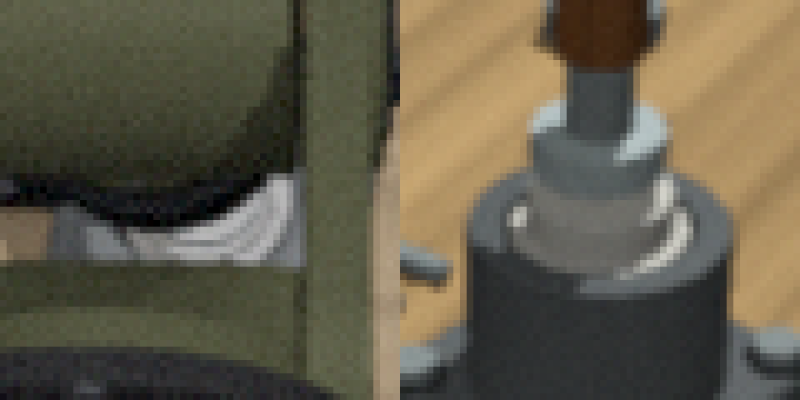

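The foot is centred on the boss within about 1 mm, with roughly a 7 mm gap, so I'll start pressing.

Call:
{"op": "drive_tool", "data": {
  "plan": [
    [0,0,-0.003,0,0,0,0.02],
    [0,0,-0.006,0,0,0,0.02],
    [0,0,-0.008,0,0,0,0.02],
    [0,0,-0.01,0,0,0,0.02],
    [0,0,-0.012,0,0,0,0.02],
    [0,0,-0.014,0,0,0,0.02],
    [0,0,-0.016,0,0,0,0.02],
    [0,0,-0.018,0,0,0,0.02],
    [0,0,-0.018,0,0,0,0.02]
  ]
}}

```text
time: 8.5
position: [0.5716, 0.0377, 0.15]
orientation: [0.993, 0.118, -0.0, -0.0]
contact_force: [-0.6, 0.7, -0.9]
grip_width: 0.345
finger_force: 59.7
```

Call:
{"op": "drive_tool", "data": {
  "plan": [
    [0,0,-0.001,0,0,0,0.02],
    [0,0,-0.002,0,0,0,0.02],
    [0,0,-0.003,0,0,0,0.02],
    [0,0,-0.003,0,0,0,0.02]
  ]
}}

```text
time: 8.9
position: [0.5717, 0.0377, 0.1474]
orientation: [0.993, 0.118, 0.0, 0.0]
contact_force: [-1.6, 1.3, 1.2]
grip_width: 0.334
finger_force: 60.2
```

Call:
{"op": "drive_tool", "data": {
  "plan": [
    [0,0,-0.001,0,0,0,0.02],
    [0,0,-0.002,0,0,0,0.02],
    [0,0,-0.002,0,0,0,0.02]
  ]
}}

```text
time: 9.2
position: [0.5718, 0.0377, 0.1455]
orientation: [0.993, 0.118, 0.0, 0.0]
contact_force: [-0.6, 0.6, 3.2]
grip_width: 0.333
finger_force: 60.5
```

Call:
{"op": "drive_tool", "data": {
  "plan": [
    [0,0,-0.0005,0,0,0,0.02],
    [0,0,-0.001,0,0,0,0.02],
    [0,0,-0.001,0,0,0,0.02]
  ]
}}

```text
time: 9.5
position: [0.5718, 0.0377, 0.1446]
orientation: [0.993, 0.118, 0.0, 0.0]
contact_force: [-2.3, 0.1, 5.5]
grip_width: 0.333
finger_force: 60.6
```

Call:
{"op": "drive_tool", "data": {
  "plan": [
    [0,0,-0.0005,0,0,0,0.02],
    [0,0,-0.001,0,0,0,0.02],
    [0,0,-0.001,0,0,0,0.02]
  ]
}}

```text
time: 9.8
position: [0.572, 0.0377, 0.1439]
orientation: [0.993, 0.118, 0.001, 0.0]
contact_force: [-1.6, -0.3, 6.6]
grip_width: 0.34
finger_force: 60.7
```

Call:
{"op": "drive_tool", "data": {
  "plan": [
    [0,0,-0.0005,0,0,0,0.02],
    [0,0,-0.001,0,0,0,0.02],
    [0,0,-0.001,0,0,0,0.02]
  ]
}}

```text
time: 10.1
position: [0.5721, 0.0377, 0.1431]
orientation: [0.993, 0.118, 0.001, 0.0]
contact_force: [-1.9, 0.5, 9.6]
grip_width: 0.335
finger_force: 60.9
```

Call:
{"op": "drive_tool", "data": {
  "plan": [
    [0,0,-0.0005,0,0,0,0.02],
    [0,0,-0.001,0,0,0,0.02],
    [0,0,-0.001,0,0,0,0.02]
  ]
}}

```text
time: 10.4
position: [0.5719, 0.0377, 0.1416]
orientation: [0.993, 0.118, 0.0, 0.0]
contact_force: [-0.1, 0.1, 3.4]
grip_width: 0.338
finger_force: 60.6
```

The force fell sharply, so the click has passed. I'll push half a millimetre further to be sure it is home.

Call:
{"op": "drive_tool", "data": {
  "plan": [
    [0,0,-0.0003,0,0,0,0.02],
    [0,0,-0.0006,0,0,0,0.02],
    [0,0,-0.0006,0,0,0,0.02]
  ]
}}

```text
time: 10.7
position: [0.5718, 0.0377, 0.1406]
orientation: [0.993, 0.118, 0.0, 0.0]
contact_force: [-0.7, -0.6, 2.4]
grip_width: 0.332
finger_force: 60.3
```

Call:
{"op": "drive_tool", "data": {
  "plan": [
    [0,0,-0.0003,0,0,0,0.02],
    [0,0,-0.0005,0,0,0,0.02],
    [0,0,-0.0005,0,0,0,0.02]
  ]
}}

```text
time: 11.0
position: [0.5717, 0.0377, 0.1401]
orientation: [0.993, 0.118, 0.0, 0.0]
contact_force: [0.7, -0.5, 2.2]
grip_width: 0.335
finger_force: 60.3
```

Call:
{"op": "drive_tool", "data": {
  "plan": [
    [0,0,-0.0003,0,0,0,0.02],
    [0,0,-0.0006,0,0,0,0.02],
    [0,0,-0.0006,0,0,0,0.02]
  ]
}}

```text
time: 11.3
position: [0.5718, 0.0377, 0.1398]
orientation: [0.993, 0.118, 0.0, 0.0]
contact_force: [-0.9, -0.9, 6.1]
grip_width: 0.337
finger_force: 60.3
```

The stop can now be felt at about 9 N, so the cap is home. I'll back off gently to check that it stays.

Call:
{"op": "drive_tool", "data": {
  "plan": [
    [0,0,0.001,0,0,0,0.02],
    [0,0,0.002,0,0,0,0.02],
    [0,0,0.003,0,0,0,0.02],
    [0,0,0.004,0,0,0,0.02],
    [0,0,0.004,0,0,0,0.02]
  ]
}}

```text
time: 11.8
position: [0.5716, 0.0377, 0.1435]
orientation: [0.993, 0.118, -0.0, -0.0]
contact_force: [0.3, 0.1, -3.1]
grip_width: 0.335
finger_force: 59.9
```

The force is back to tool weight only (−3.1 N), so the cap is latched. I'll lift and return to the mat.

Call:
{"op": "drive_tool", "data": {
  "plan": [
    [0,0,0.01,0,0,0,0.02],
    [0,0,0.03,0,0,0,0.02],
    [0,0,0.05,0,0,0,0.02],
    [0,0,0.06,0,0,0,0.02],
    [-0.004,0.01,0.061,0,0,0,0.02],
    [-0.013,0.035,0.061,0,0,0,0.02],
    [-0.024,0.065,0.061,0,0,0,0.02],
    [-0.035,0.095,0.061,0,0,0,0.02],
    [-0.046,0.125,0.061,0,0,0,0.02],
    [-0.057,0.155,0.061,0,0,0,0.02],
    [-0.068,0.185,0.061,0,0,0,0.02],
    [-0.077,0.21,0.061,0,0,0,0.02],
    [-0.084,0.228,0.061,0,0,0,0.02],
    [-0.086,0.235,0.06,0,0,0,0.02],
    [-0.086,0.235,0.04,0,0,0,0.02],
    [-0.086,0.235,0.01,0,0,0,0.02],
    [-0.086,0.235,-0.02,0,0,0,0.02],
    [-0.086,0.235,-0.04,0,0,0,0.02],
    [-0.086,0.235,-0.05,0,0,0,0.02],
    [-0.086,0.235,-0.05,0,0,0,0.02]
  ]
}}

```text
time: 13.8
position: [0.4851, 0.2723, 0.0923]
orientation: [0.993, 0.118, -0.001, 0.0]
contact_force: [-0.1, 0.0, -3.1]
grip_width: 0.338
finger_force: 59.9
```

```bash
python3 - <<'E'
from h import *
T=grab_frame("top");S=grab_frame("side");s=sense();print(s["position"],s["contact_force"])
cv2.imwrite("pics/g.png",np.hstack([cv2.resize(T["color"][170:235,200:265],(400,400),interpolation=3),cv2.resize(S["color"][190:350,180:340],(400,400),interpolation=3)]))
E
```

```text
[0.48604733 0.2728323  0.09436932] [ 0.19818383  0.18957371 -3.18109245]
```

View pics/g.png

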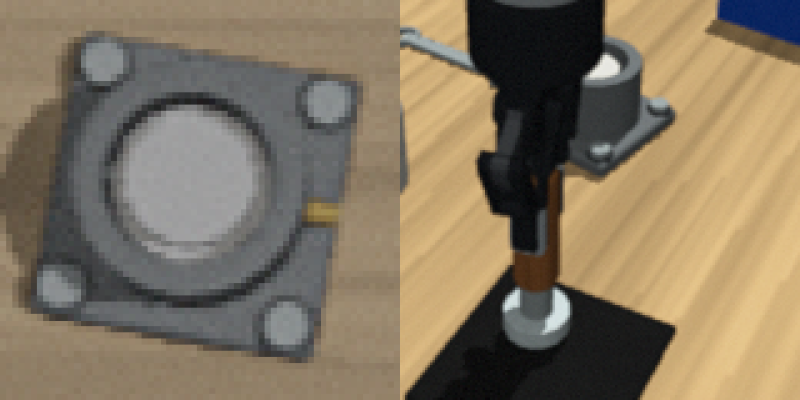

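The cap is seated below the rim and the tool hangs about 10 mm over the mat. I'll lower it gently.

Call:
{"op": "drive_tool", "data": {
  "plan": [
    [0,0,-0.004,0,0,0,0.02],
    [0,0,-0.007,0,0,0,0.02],
    [0,0,-0.008,0,0,0,0.02],
    [0,0,-0.0085,0,0,0,0.02],
    [0,0,-0.009,0,0,0,0.02],
    [0,0,-0.009,0,0,0,0.02]
  ]
}}

```text
time: 14.5
position: [0.4857, 0.2727, 0.0846]
orientation: [0.993, 0.118, 0.0, -0.0]
contact_force: [0.1, -0.3, -3.1]
grip_width: 0.335
finger_force: 59.9
```

Call:
{"op": "drive_tool", "data": {
  "plan": [
    [0,0,-0.0005,0,0,0,0.02],
    [0,0,-0.001,0,0,0,0.02],
    [0,0,-0.001,0,0,0,0.02]
  ]
}}

```text
time: 14.8
position: [0.486, 0.2728, 0.0845]
orientation: [0.993, 0.118, 0.001, -0.0]
contact_force: [-2.9, -1.4, 6.3]
grip_width: 0.334
finger_force: 60.7
```

It is on the mat. I'll unload slightly and release.

Call:
{"op": "drive_tool", "data": {
  "plan": [
    [0,0,0.0004,0,0,0,0.02],
    [0,0,0.0004,0,0,0,0.033],
    [0,0,0.0004,0,0,0,0.045],
    [0,0,0.0004,0,0,0,0.06],
    [0,0,0.0004,0,0,0,0.085],
    [0,0,0.0004,0,0,0,0.085],
    [0,0,0.0004,0,0,0,0.085],
    [0,0,0.0004,0,0,0,0.085],
    [0,0,0.01,0,0,0,0.085],
    [0,0,0.035,0,0,0,0.085],
    [0,0,0.07,0,0,0,0.085],
    [0,0,0.105,0,0,0,0.085],
    [0,0,0.14,0,0,0,0.085],
    [0,-0.03,0.15,0,0,0,0.085],
    [0,-0.07,0.15,0,0,0,0.085],
    [0,-0.11,0.15,0,0,0,0.085],
    [0,-0.15,0.15,0,0,0,0.085],
    [0,-0.19,0.15,0,0,0,0.085],
    [0,-0.22,0.15,0,0,0,0.085],
    [0,-0.23,0.15,0,0,0,0.085]
  ]
}}

```text
time: 16.8
position: [0.4856, 0.0405, 0.2344]
orientation: [0.993, 0.116, 0.0, 0.0]
contact_force: [0.1, 0.7, -1.2]
grip_width: 0.997
finger_force: 0.0
```

```bash
python3 - <<'E'
from h import *
S=grab_frame("side");T=grab_frame("top");s=sense();print(s["position"],s["contact_force"],s["time"])
cv2.imwrite("pics/i.png",np.hstack([cv2.resize(T["color"][130:290,80:260],(400,400)),cv2.resize(S["color"][180:380,140:340],(400,400))]))
E
```

```text
[0.48576681 0.04200315 0.23418366] [0.11436863 0.18984835 0.63042785] 16.9
```

View pics/i.png

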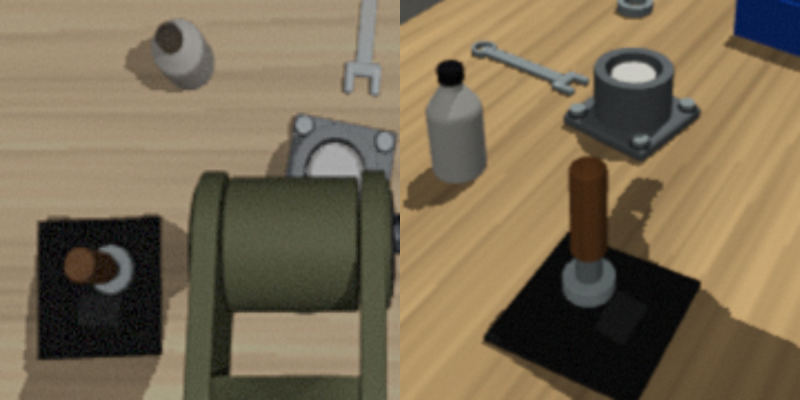

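The tool stands upright on the mat, the cap is seated below the rim, and the bottle and spanner in view haven't moved.

```bash
python3 -c "
from plant import *
print(job_done())"
```

```text
the job is handed in; nothing more can be done
None
```

The cap clicked home and stayed down by itself (peak press about 13 N, limit 40 N), the tool stands upright on its mat again, and the job was handed in at about 17 s of the 50 s allowed.

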